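Open a tight laundry-tablet jar in the counter holder

ROBOT

A 6-joint arm with a two-finger parallel gripper is mounted at the origin on the work surface. World frame = base frame: x ahead of the robot, y to its left, z up, the work surface at z = 0. Lengths are in m, angles in rad, forces in N, time in s.
With the tool pointing down it reaches from about 0.375 to 0.9 m from the base axis. Payload 3.1 kg.
Tool frame: the origin (TCP) lies on the centre line of the jaws, within the pads' length; the fingertips stand robot.tip_reach ahead of it and the grasp point (between the pads) lies 8 mm behind it (robot.tip_reach is the distance from the TCP to the fingertips, in m); z points along the fingers, y is the line along which they close (so a half turn about z gives the same grasp; the last joint's range is limited). The gripper opens to 87 mm and grips with 3 to 60 N. Pads are 19 mm wide; open, the fingers measure 117 mm over their backs; the gripper's body (75 mm by 190 mm) begins 51 mm behind the grasp point.
Start: joints at [-1.51, 0.527, 1.433, -0, 1.181, -0.178], TCP at [0.148, -0.607, 0.234] pointing down, gripper open.
Joint ranges: [-3.08, 3.08], [-0.75, 2.2], [0.22, 2.44], [-1.43, 4.57], [0, 2.65], [-2.85, 2.85]. Speed limits (rad/s): [2.79, 2.79, 3.14, 3.14, 3.14, 3.14].

INTERFACE

Orientations are given as a unit quaternion [x, y, z, w].
In Python, from rig import robot gives the robot as it stands.
- The arm moves only by the tool jog_arm, never from a script. Its argument "motion" is one flat list of numbers, 7 for each row, row after row: the shift along the tool's x, y, z scaled (see below), then the turn, a rotation vector about the tool's x, y, z scaled (see below), then the gripper's target within -1 to 1 (shut at 1, half-way at 0, fully open at -1). In form: [x, y, z, rx, ry, rz, hand, x, y, z, rx, ry, rz, hand, ...]. A call has 1 to 12 rows; each row shifts and turns the commanded pose from where the row before left it, along the tool's axes as they then stand; what a row does not reach is not made up. The controller multiplies each number of a shift by 4 cm and each number of a turn by 4 degrees. A row lasts 1/8 s, in which the tool goes at most 62.5 mm and 10.7 degrees, less where a joint would pass 70% of its speed; a pose out of reach is approached as far as the arm can. A call with a number of a shift or a turn outside -1 to 1 is refused whole. A call with a gripper value outside its range is refused whole. The fingers move at their own pace and stop on an object; "grip_force" is the grip in N (left out, the last holds). Time passes only in rows, so rows that do not move let the fingers close. It gives the time, the measured TCP pose, the force, the opening and the grip force at its end, in the units of the state.
- robot.get_obs(): the state, without advancing time (a new reading comes with each control period).
- robot.camera(name): name is "scene" or "top" or "wrist"; returns the picture (480x640x3 uint8, blue, green, red); there is no depth.
- robot.calibration(name): a dict with "fx", "fy", "cx", "cy" (pixels), "dist_coeffs" ([k1, k2, p1, p2, k3] as OpenCV has them; the pictures are not rectified), "R" (3x3) and "t" (3): a world point X has camera coordinates R X + t; the wrist camera has in their place "T_tool_cam" (4x4, takes a point from camera to tool coordinates, whose origin is the TCP and whose axes are the flange's). Camera axes: x right, y down, z forward; pixel columns grow to the right and rows downward; lengths in m; the calibration is good to about 2 mm. A picture is of the moment at which its call begins: read the wrist's pose just before it. calibration takes no time and is no camera call.
- robot.hand_in(): hands the job in; it is judged then, once.
The state is a dict: "time": time; "q": joint angles; "joint_velocities": joint speeds; "joint_torque": joint torques, N m; "position": TCP position; "tool_rot": TCP orientation; "ft_force": force on the tool from outside, world axes, zero at the start; "moment": the same for the moment, N m; "grip_width": finger opening in m; "grip_force": force on a finger pad.
Only numpy, scipy, OpenCV 4.12 (cv2) and the standard library are available. Lean on these libraries where they do the work, as an engineer would, in place of code of your own. Each camera call takes 0.05 s, during which the arm holds its last target. There are 200 camera calls.

TASK

Stand the closed square jar fully down in the square holder on the counter, so that it cannot turn, with its cap still done up. Then unscrew the tight cap anticlockwise, stop turning when the thread lets go, lift the cap straight up off the mouth while the jar stays in the holder, and finish while still holding the cap level, just above the jar's mouth (clear of it by no more than about 5 cm). Leave the other things on the counter where they are.

Things in the scene. Friction and masses are not known exactly. Their poses are not given: they have to be found in the camera images.
- jar: White plastic jar, square body 64 x 64 mm, 70 mm tall, round neck 42 mm across, about 0.4 kg (varies by a quarter), loose, upright, cap screwed tight. Jar and holder stand either side of the robot's forward line, either way round. Origin: centre of underside; z up, x and y square to its sides; any quarter turn fits the holder. It can be lifted by the cap without loosening it.
- jar_mouth (a point): Centre of the top of the jar's neck, 106 mm above the jar's underside (under the cap at first). A sprung grey sealing disc, 35 mm across, lies on the mouth; it presses the tight cap up with about 22 N and, with the cap off, stands up 7 mm above this point.
- cap: Round white cap with ribbed skirt, 60 mm across (62 over the ribs, which are only for the eye), 31 mm tall, 40 g, open below, three lugs inside. Origin: centre of the skirt's lower rim, z up. When tight the rim is 82 mm and the top 113 mm above the jar's underside, 12 mm above the body's shoulder; its x, y axes match the jar's. Its thread: see cap_grip.
- cap_grip (a point): Point on the cap's axis 20 mm above its rim, good height to grip it across. It starts to turn at about 0.4 to 0.7 N m: grip it firmly. Anticlockwise from above it rises 2 mm and the thread lets go after about 55 degrees (0.95 rad); blocked at about 95 degrees (1.65 rad). Between the two it lifts straight off, best at about 70 degrees; before that it cannot be pulled off.
- holder: Black square block, 104 x 104 mm, 40 mm tall, fixed to the counter over a steel strap 150 x 50 mm, 4 mm thick. A square pocket 70 x 70 mm, 34 mm deep, with a 3 mm bevelled mouth, opens upward in its middle. Origin: centre of the underside on the counter; x and y square to the pocket's sides, z up.
- holder_in (a point): Centre of the pocket's floor, 6 mm above the counter. The seated jar's underside rests there (the jar's origin within about 4 mm of it).
- jug: Bystander: white round jug with handle and blue cap, 96 mm in diameter, 187 mm tall, on a cork coaster at the left. Origin: centre of the underside.
- carton: Bystander: cardboard carton, 60 x 150 x 160 mm tall, at the right. Origin: centre of the underside.
- scoop_cup: Bystander: grey plastic measuring cup, 68 mm in diameter, 55 mm tall, beyond the work. Origin: centre of the underside.
- round_jar: Bystander: round closed white jar, 60 mm in diameter, 85 mm tall, beyond the work. Not the one to open. Origin: centre of the underside.
Mind the look-alikes: they are no part of the job. What is shaped like the cap but black or brown is not meant.

How it is judged:
On the way, in this order (a step that is already met when the one before it is completed fails the run):
1. the jar stands fully down in the holder, its cap still screwed tight (horizontal distance between jar and holder_in below 0.007 m and height (world z) of jar below 0.009 m and angle between jar's own z axis and vertical below 0.06 rad and angle between the x axis of cap and the x axis of jar, either way round below 0.35 rad and z of cap in the frame of jar below 0.0845 m), for 0.2 s.
2. the cap is turned until the thread lets go, with the jar braced in the holder (horizontal distance between jar and holder_in below 0.007 m and height (world z) of jar below 0.01 m and angle between the x axis of cap and the x axis of jar, either way round above 0.8 rad and z of cap in the frame of jar below 0.1 m), for 0.05 s.
At the end, for the whole second after the job is handed in: Jar fully down in the holder (within 7 mm of centre, upright). The fingers hold the cap at rest, level within 0.15 rad, centred over the jar within 15 mm, rim 113 to 175 mm above the jar's underside, not touching the jar, turned at most about 140 degrees from tight (horizontal distance between jar and holder_in below 0.007 m and height (world z) of jar below 0.009 m and angle between jar's own z axis and vertical below 0.06 rad and z of cap in the frame of jar between 0.113 and 0.175 m and horizontal distance between cap and jar below 0.015 m and angle between cap's own z axis and vertical below 0.15 rad and angle between the x axis of cap and the y axis of jar, either way round below 0.9 rad and contact force between the fingers and cap above 1 N and contact force between jar and cap below 0.05 N and linear speed of cap below 0.02 m/s); the arm keeps its last pose, push and grip.
It fails at once if a bystander is shoved (over 3 cm) or tipped (distance of any of jug, carton, scoop_cup, round_jar from where it was at the start of the episode above 0.03 m or angle between any of jug, carton, scoop_cup, round_jar's own z axis and vertical above 0.4 rad).
It fails at once if the jar is tipped over (angle between jar's own z axis and vertical above 0.5 rad).
It also fails if it takes over 54 s, if anything falls off the work surface, if the arm or the gripper's body presses on something with over 40 N, if the wrist force passes 120 N, or if a joint passes its speed limit or range.

## Working session

There is one attempt and no reset: what is moved stays moved. The work goes in short steps, Python scripts to look and compute and a tool call to move; the robot and the scene stay as the last step left them, time stands still between calls to the robot, and variables do not carry over. Pictures are saved under pics/ and viewed, at most 10 in all, crops included, and the job is handed in when it is done.

Besides the shell and the picture viewer there is one more tool, called as a command line: name --argument value ..., lists and objects as JSON in quotes. jog_arm: Moves the arm, as the interface text tells. Shifts and turns lie within -1 to 1; 1 stands for 4 cm of shift or 4 degrees of turn. Its arguments: {"type":"object","properties":{"motion":{"type":"array","items":{"type":"number"}},"grip_force":{"type":"number"}},"required":["motion"]}

```bash
mkdir -p pics; ls
python3 - <<'E'
from rig import robot
import cv2
o=robot.get_obs()
print(o, robot.tip_reach)
for n in ("scene","top"):
    cv2.imwrite(f"pics/{n}0.png",robot.camera(n)); print(n,robot.calibration(n))
print(robot.calibration("wrist"))
E
```

```text
pics
{'time': 0.0, 'q': array([-1.51048557e+00,  5.28444118e-01,  1.43387773e+00, -4.87251006e-06,
        1.18139385e+00, -1.78509661e-01]), 'joint_velocities': array([ 0.00210507, -0.00069549, -0.00061312,  0.00095286,  0.00012813,
        0.00034207]), 'joint_torque': array([-4.54209166e-04, -4.40043283e+01, -1.76591134e+01,  6.33994024e-02,
        5.83125022e-02, -1.79783856e-04]), 'position': array([ 0.14782677, -0.60655024,  0.23259297]), 'tool_rot': array([ 9.92878399e-01,  1.19127489e-01,  6.04497838e-05, -1.05979974e-03]), 'ft_force': array([-0.10417052,  1.06461936, -0.53055618]), 'moment': array([-0.04147736,  0.02323959, -0.00327905]), 'grip_force': 0.0, 'grip_width': 0.0870741571569022} 0.011
scene {'fx': 444.7909690935004, 'fy': 444.7909690935004, 'cx': 328.5802134126638, 'cy': 237.68512783306556, 'dist_coeffs': array([-0.00268366,  0.        ,  0.        ,  0.        ,  0.        ]), 'R': array([[-0.04573715,  0.99873159,  0.02105528],
       [ 0.63118294,  0.04522928, -0.77431416],
       [-0.77428432, -0.02212519, -0.632451  ]]), 't': array([ 0.04025329, -0.30515835
[... 258 characters left out ...]
5712],
       [-0.98312724, -0.0135249 , -0.18242233],
       [ 0.18274774, -0.02897435, -0.9827328 ]]), 't': array([-0.02011209,  0.59425405,  1.20735318])}
{'fx': 331.66628882299176, 'fy': 331.66628882299176, 'cx': 316.526516736463, 'cy': 237.80027563164236, 'dist_coeffs': array([0.00175353, 0.        , 0.        , 0.        , 0.        ]), 'T_tool_cam': array([[ 7.94172634e-04, -9.61105630e-01, -2.76179899e-01,
         7.48920915e-02],
       [ 9.99999684e-01,  7.51974478e-04,  2.58691812e-04,
         3.79454788e-04],
       [-4.09499220e-05, -2.76180017e-01,  9.61105924e-01,
        -1.50587484e-01],
       [ 0.00000000e+00,  0.00000000e+00,  0.00000000e+00,
         1.00000000e+00]])}
```

View pics/top0.png

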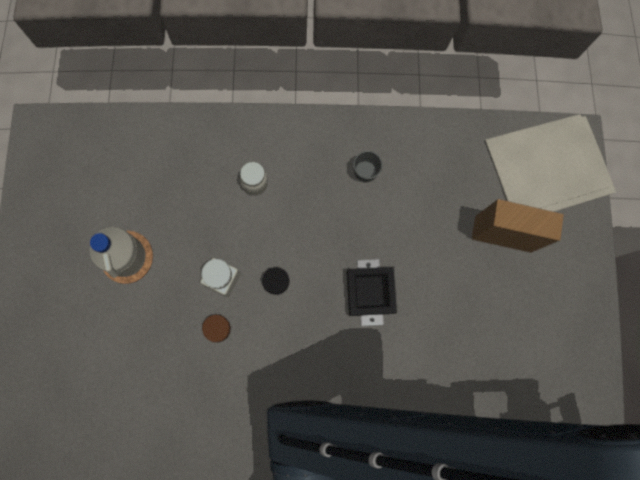

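View pics/scene0.png

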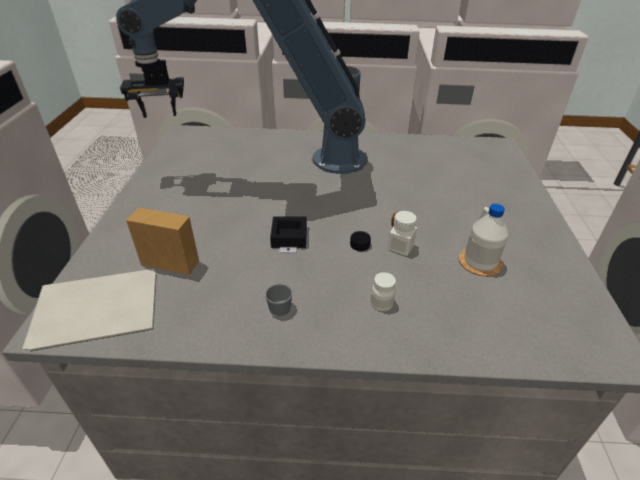

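The top view shows these candidates:
- (217,273): white cap on a square body.
- (252,177): white round jar, farther away.
- (275,281): black disc.
- (216,328): brown disc.

The one at (217,273) fits, because only it has a square shoulder showing. The holder is at (371,291). I'll measure both and confirm in a crop.

```bash
cat > h.py <<'E'
import numpy as np, cv2
from rig import robot
from scipy.spatial.transform import Rotation as Ro
def cast(name,px,z,obs=None):
    c=robot.calibration(name); K=np.array([[c['fx'],0,c['cx']],[0,c['fy'],c['cy']],[0,0,1]])
    u=cv2.undistortPoints(np.array(px,float).reshape(-1,1,2),K,c['dist_coeffs'])[:,0]
    d=np.c_[u,np.ones(len(u))]
    if name=='wrist':
        T=np.eye(4);T[:3,:3]=Ro.from_quat(obs['tool_rot']).as_matrix();T[:3,3]=obs['position'];T=T@c['T_tool_cam']
        R=T[:3,:3];o=T[:3,3]
    else: R=c['R'].T;o=-R@c['t']
    d=d@R.T
    return o+d*((z-o[2])/d[:,2])[:,None]
E
python3 - <<'E'
from h import *
im=cv2.imread('pics/top0.png')
g=im.max(2)
def cont(m,c):
    cs,_=cv2.findContours(m.astype(np.uint8),cv2.RETR_EXTERNAL,cv2.CHAIN_APPROX_NONE)
    return [k for k in cs if cv2.pointPolygonTest(k,c,False)>=0][0]
hm=(g<45)
k=cont(hm,(352,291)); 
w=cast('top',k[:,0],0.04)[:,:2]
r=cv2.minAreaRect((w*1000).astype(np.float32)); print('holder',r)
jm=(g>110); k=cont(jm,(217,273)); print('jar blob',cv2.boundingRect(k))
print('cap rough',cast('top',[(217,272)],.113), 'px scale')
w=cast('top',k[:,0],.07)[:,:2]; print('blob@.07',cv2.minAreaRect((w*1000).astype(np.float32)))
print([im[y,x].tolist() for x,y in((217,270),(230,285),(371,291),(350,291),(380,291),(340,300))])
A=cv2.resize(im[235:315,170:270],None,fx=4,fy=4,interpolation=cv2.INTER_CUBIC);B=cv2.resize(im[250:330,320:420],None,fx=4,fy=4,interpolation=cv2.INTER_CUBIC)
cv2.imwrite('pics/crop0.png',np.clip(np.hstack([A,B])*1.0,0,255))
E
```

```text
holder ((488.6636657714844, -137.44802856445312), (100.9811019897461, 105.68937683105469), 2.6218650341033936)
jar blob (200, 258, 38, 37)
cap rough [[0.51703025 0.19304525 0.113     ]] px scale
blob@.07 ((518.1077880859375, 198.5315399169922), (71.82582092285156, 67.64259338378906), 64.56774139404297)
[[166, 170, 165], [101, 111, 113], [42, 40, 40], [37, 34, 35], [38, 38, 36], [90, 96, 99]][ WARN:0@0.236] global loadsave.cpp:1063 imwrite_ Unsupported depth image for selected encoder is fallbacked to CV_8U.
```

View pics/crop0.png

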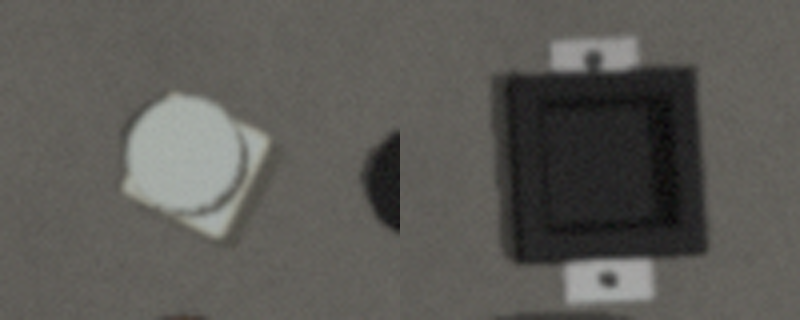

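Crop confirmed: the left half shows the white round cap on a square shoulder, with corners at crop px (271,137), (219,241) and (122,188). The right half shows the black holder, with outer top corners at crop px (508,77), (694,68), (707,253) and (518,263).

Run:
```python
from h import *
j=np.array([(271,137),(219,241),(122,188)])/4+[170,235]
h=(np.array([(508,77),(694,68),(707,253),(518,263)])-[400,0])/4+[320,250]
J=cast('top',j,.07)[:,:2];H=cast('top',h,.04)[:,:2]
for P in(J,H):
    d=np.diff(P,axis=0); print(P.round(4).tolist(),np.hypot(*d.T),np.degrees(np.arctan2(d[:,1],d[:,0]))%90)
print('jar c',(J[0]+J[2])/2,'hold c',H.mean(0))
cap=np.array([[(126+246)/2/4+170,(93+211)/2/4+235]]);print(cast('top',cap,.113))
print(robot.calibration('wrist')['T_tool_cam'][:3,3])
```

```text
[[0.5293, 0.1544], [0.4724, 0.1807], [0.5003, 0.2342]] [0.06261914 0.0603564 ] [65.15252793 62.51035558]
[[0.5364, -0.0853], [0.5426, -0.1899], [0.4394, -0.1957], [0.4332, -0.0907]] [0.10476703 0.10345354 0.10514574] [3.40963739 3.22328305 3.35504824]
jar c [0.51477474 0.19430961] hold c [ 0.48790064 -0.1404107 ]
[[0.51490949 0.19401572 0.113     ]]
[ 0.07489209  0.00037945 -0.15058748]
```

jog_arm --motion '[1, -0.8, 0, 0, 0, 0, -1, 1, -0.8, 0, 0, 0, 0, -1, 1, -0.8, 0, 0, 0, 0, -1, 1, -0.8, 0, 0, 0, 0, -1, 1, -0.8, 0, 0, 0, 0, -1, 1, -0.8, 0, 0, 0, 0, -1, 1, -0.8, 0, 0, 0, 0, -1, 1, -0.8, 0, 0, 0, 0, -1, 1, -0.8, 0, 0, 0, 0, -1, 1, -0.8, 0, 0, 0, 0, -1, 1, -0.8, 0, 0, 0, 0, -1, 1, -0.8, 0, 0, 0, 0, -1]' --grip_force 60

```text
time: 1.6
position: [0.5241, -0.1191, 0.2333]
tool_rot: [0.993, 0.119, -0.0, -0.0]
ft_force: [0.1, -0.7, 0.4]
grip_width: 0.0873
grip_force: 0.0
```

jog_arm --motion '[0.2, -1, 0, 0, 0, 0, -1, 0.2, -1, 0, 0, 0, 0, -1, 0.2, -1, 0, 0, 0, 0, -1, 0.2, -1, 0, 0, 0, 0, -1, 0.2, -1, 0, 0, 0, 0, -1, 0.2, -1, 0, 0, 0, 0, -1, 0, -1, 0, 0, 0, 0, -1, 0, -0.7, 0, 0, 0, 0, -1, 0, 0, 0, 0, 0, 0, -1, 0, 0, 0, 0, 0, 0, -1]'

```text
time: 2.85
position: [0.4972, 0.1896, 0.2333]
tool_rot: [0.993, 0.119, -0.0, 0.0]
ft_force: [0.3, 0.7, 0.0]
grip_width: 0.087
grip_force: 0.0
```

Run:
```python
from h import *
import json
o=robot.get_obs(); im=robot.camera('wrist'); cv2.imwrite('pics/w1.png',im)
json.dump({k:np.asarray(o[k]).tolist() for k in('position','tool_rot')},open('w1.json','w'))
```

```text
(no output)
```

View pics/w1.png

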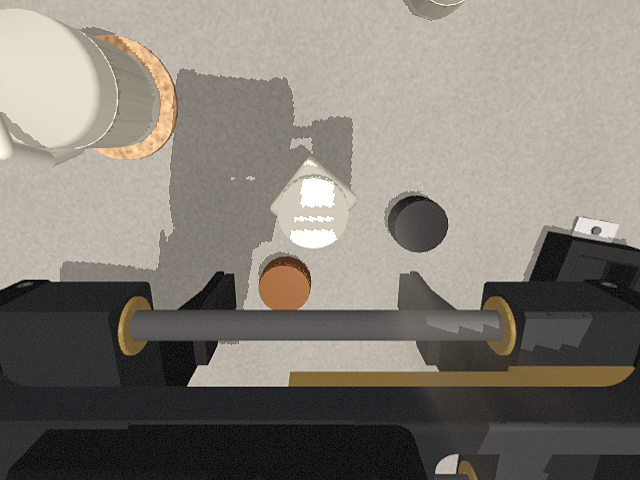

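The wrist view shows the cap top as a disc centred near (312,212), with the jar shoulder corners at (311,157), (271,210) and (356,197). The jug is far left, the black disc is at (418,223), and the brown disc is at (285,284).

Run:
```python
from h import *
import json
o=json.load(open('w1.json'))
c=cast('wrist',[(312.5,212),(276,212),(349,212)],.113,o);print(c,'diam',np.linalg.norm(c[1]-c[2]))
J=cast('wrist',[(356,197),(311,157),(271,210)],.07,o)[:,:2]
d=np.diff(J,axis=0);print(J,np.hypot(*d.T),np.degrees(np.arctan2(d[:,1],d[:,0]))%90)
m=(J[0]+J[2])/2;print(m)
R=Ro.from_quat(o['tool_rot']).as_matrix()
print('tool shift units',R.T@(np.r_[c[0,:2],.094]-o['position'])/.04)
# holder wrist+scene check
s=cv2.imread('pics/scene0.png')
k,_=cv2.findContours((s.max(2)<60).astype(np.uint8)[205:260,260:320],0,2)
k=max(k,key=cv2.contourArea)[:,0]+[260,205]
print(cv2.boundingRect(k))
```

```text
[[0.51530845 0.19692094 0.113     ]
 [0.50810456 0.22639296 0.113     ]
 [0.52251243 0.16744465 0.113     ]] diam 0.06068352312189856
[[0.53054935 0.15852468]
 [0.55635882 0.20872414]
 [0.49903708 0.23453639]] [0.05644567 0.06286536] [62.79055992 65.75773441]
[0.51479321 0.19653054]
tool shift units [ 0.48409221 -0.07307366  3.48330915]
(271, 216, 36, 32)
```

jog_arm --motion '[0.48, -0.05, 0, 0, 0, 0, -1, 0, 0, 0.8, 0, 0, 0, -1, 0, 0, 0.8, 0, 0, 0, -1, 0, 0, 0.8, 0, 0, 0, -1, 0, 0, 0.6, 0, 0, 0, -1, 0, 0, 0.48, 0, 0, 0, -1, 0, 0, 0, 0, 0, 0, -1, 0, 0, 0, 0, 0, 0, -1]'

```text
time: 3.9
position: [0.5162, 0.1959, 0.0949]
tool_rot: [0.993, 0.119, 0.001, -0.0]
ft_force: [0.7, -0.4, 0.2]
grip_width: 0.0873
grip_force: 0.0
```

jog_arm --motion '[0, 0, 0, 0, 0, 0, 1, 0, 0, 0, 0, 0, 0, 1, 0, 0, 0, 0, 0, 0, 1, 0, 0, 0, 0, 0, 0, 1, 0, 0, 0, 0, 0, 0, 1, 0, 0, 0, 0, 0, 0, 1]' --grip_force 60

```text
time: 4.65
position: [0.5154, 0.1969, 0.0946]
tool_rot: [0.993, 0.119, 0.0, -0.0]
ft_force: [-0.4, 1.9, 4.4]
grip_width: 0.0596
grip_force: 60.0
```

jog_arm --motion '[0, 0, -0.3, 0, 0, 0, 1, 0, 0, -0.6, 0, 0, 0, 1, 0, 0, -0.6, 0, 0, 0, 1, 0, 0, -0.6, 0, 0, 0, 1, 0, 0, -0.4, 0, 0, 0, 1, 0, 0, 0, 0, 0, 0, 1]'

```text
time: 5.4
position: [0.516, 0.1964, 0.1953]
tool_rot: [0.993, 0.119, 0.001, 0.0]
ft_force: [0.1, 0.2, -4.8]
grip_width: 0.0599
grip_force: 60.0
```

jog_arm --motion '[-0.15, 0.4, 0, 0, 0, -0.7, 1]'

```text
time: 5.52
position: [0.5128, 0.1799, 0.1936]
tool_rot: [0.989, 0.145, -0.001, -0.0]
ft_force: [0.2, 0.8, -4.6]
grip_width: 0.0597
grip_force: 60.0
```

jog_arm --motion '[-0.29, 0.75, 0, 0, 0, 0, 1, -0.29, 0.75, 0, 0, 0, 0, 1, -0.29, 0.75, 0, 0, 0, 0, 1, -0.29, 0.75, 0, 0, 0, 0, 1, -0.29, 0.75, 0, 0, 0, 0, 1, -0.29, 0.75, 0, 0, 0, 0, 1, -0.29, 0.75, 0, 0, 0, 0, 1, -0.29, 0.75, 0, 0, 0, 0, 1, -0.29, 0.75, 0, 0, 0, 0, 1, -0.15, 0.4, 0, 0, 0, 0, 1, -0.12, 0.34, 0, 0, 0, 0, 1]'

```text
time: 6.9
position: [0.4873, -0.1406, 0.1937]
tool_rot: [0.99, 0.143, -0.001, -0.001]
ft_force: [0.4, -0.4, -3.9]
grip_width: 0.0595
grip_force: 60.0
```

jog_arm --motion '[0, 0, 0, 0, 0, -0.7, 1, 0, 0, 0, 0, 0, -1, 1, 0, 0, 0, 0, 0, -1, 1, 0, 0, 0, 0, 0, -1, 1, 0, 0, 0, 0, 0, -1, 1, 0, 0, 0, 0, 0, -1, 1, 0, 0, 0, 0, 0, -0.9, 1, 0, 0, 0, 0, 0, 0, 1, 0, 0, 0, 0, 0, 0, 1]'

```text
time: 8.02
position: [0.4878, -0.1401, 0.1942]
tool_rot: [0.931, 0.365, -0.0, -0.0]
ft_force: [0.4, -0.0, -4.0]
grip_width: 0.0594
grip_force: 60.0
```

Run:
```python
from h import *
import json
o=robot.get_obs(); im=robot.camera('wrist'); cv2.imwrite('pics/w2.png',im)
t=robot.camera('top');s=robot.camera('scene')
cv2.imwrite('pics/s2.png',np.hstack([cv2.resize(t[230:350,300:430],None,fx=3,fy=3),cv2.resize(s[150:270,230:360],None,fx=3,fy=3)]))
json.dump({k:np.asarray(o[k]).tolist() for k in('position','tool_rot')},open('w2.json','w'))
print(o['position'],Ro.from_quat(o['tool_rot']).as_matrix()[:2,0],o['q'])
```

```text
[ 0.48780051 -0.14006562  0.19422826] [0.73300667 0.68022145] [-5.00195693e-01  4.26600540e-01  1.76561017e+00  1.74507988e-04
  9.49836150e-01  3.22434364e-01]
```

View pics/w2.png

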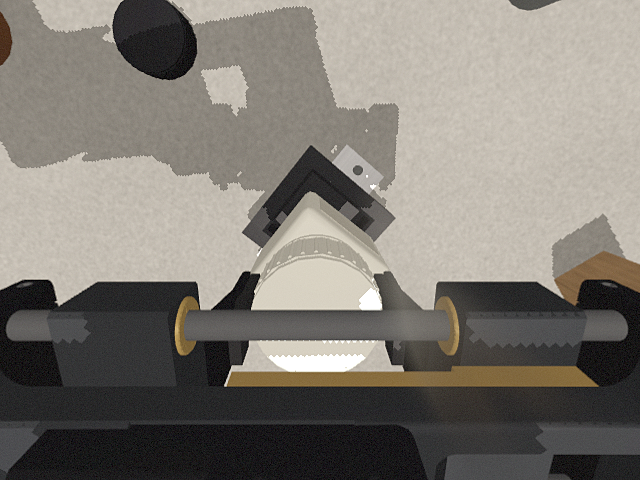

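View pics/s2.png

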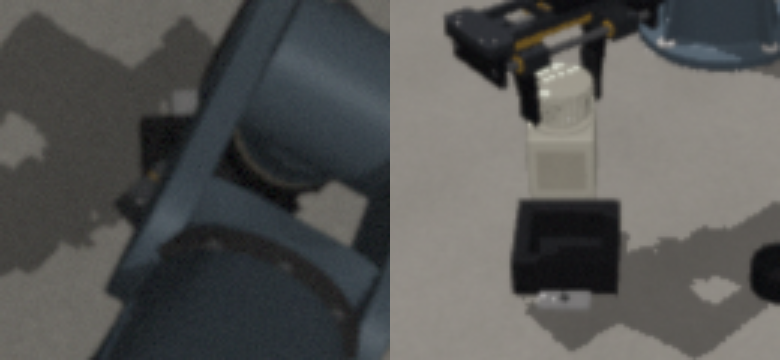

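The wrist view shows the holder's outer corners at about (312,146), (243,233) and (395,217), and the jar's foremost corner at (312,193). The scene crop shows the jar hanging upright over the pocket and square to it. I'll check the numbers.

Run:
```python
from h import *
import json
o=json.load(open('w2.json'))
H=cast('wrist',[(243,233),(312,146),(395,217)],.04,o)[:,:2]
d=np.diff(H,axis=0);print(H,np.hypot(*d.T),np.degrees(np.arctan2(d[:,1],d[:,0]))%90,'c',(H[0]+H[2])/2)
c=np.array([.488,-.1404]);a=np.radians(3.3)
e=lambda s,v:[c+s*np.array([np.cos(a+t),np.sin(a+t)]) for t in v]
q=[np.pi/4,3*np.pi/4,-np.pi/4,-3*np.pi/4]
# predicted pixels
cal=robot.calibration('wrist');T=np.eye(4);T[:3,:3]=Ro.from_quat(o['tool_rot']).as_matrix();T[:3,3]=o['position'];T=np.linalg.inv(T@cal['T_tool_cam'])
K=np.array([[cal['fx'],0,cal['cx']],[0,cal['fy'],cal['cy']],[0,0,1]])
def pr(P):return cv2.projectPoints(np.array(P),cv2.Rodrigues(T[:3,:3])[0],T[:3,3],K,cal['dist_coeffs'])[0][:,0].round(0).tolist()
print('holder pred',pr([np.r_[p,.04] for p in e(.052*2**.5,q)]))
c=np.array(o['position'][:2])
for z in(.0996,.1696):print('jar',z,pr([np.r_[p,z] for p in e(.032*2**.5,q)]))
```

```text
[[ 0.4341893  -0.09419762]
 [ 0.53761879 -0.08818634]
 [ 0.54345064 -0.18884512]] [0.10360402 0.10082758] [3.32626426 3.31583386] c [ 0.48881997 -0.14152137]
holder pred [[309.0, 144.0], [240.0, 232.0], [395.0, 218.0], [324.0, 296.0]]
jar 0.0996 [[311.0, 185.0], [259.0, 248.0], [375.0, 238.0], [322.0, 296.0]]
jar 0.1696 [[309.0, 201.0], [238.0, 286.0], [396.0, 272.0], [324.0, 348.0]]
```

Run:
```python
import cv2
im=cv2.imread('pics/w2.png')[130:290,220:420]
cv2.imwrite('pics/w2c.png',cv2.resize(im,None,fx=3.5,fy=3.5,interpolation=cv2.INTER_CUBIC))
```

```text
(no output)
```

View pics/w2c.png

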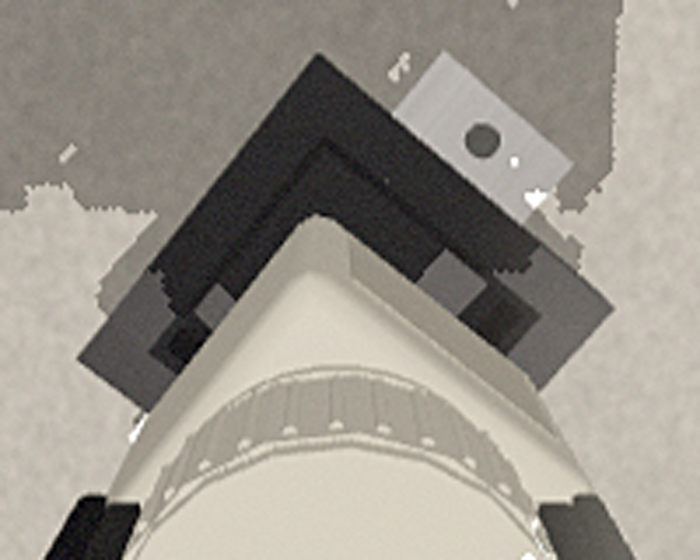

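jog_arm --motion '[0, 0.03, 0.4, 0, 0, 0, 1, 0, 0, 0.4, 0, 0, 0, 1, 0, 0, 0.3, 0, 0, 0, 1, 0, 0, 0.2, 0, 0, 0, 1, 0, 0, 0.1, 0, 0, 0, 1, 0, 0, 0.1, 0, 0, 0, 1, 0, 0, 0.1, 0, 0, 0, 1, 0, 0, 0.1, 0, 0, 0, 1, 0, 0, 0, 0, 0, 0, 1]'

```text
time: 9.3
position: [0.4885, -0.1412, 0.1261]
tool_rot: [0.931, 0.366, -0.0, -0.0]
ft_force: [0.4, 0.1, -4.1]
grip_width: 0.0594
grip_force: 60.0
```

jog_arm --motion '[0, 0, 0.1, 0, 0, 0, 1, 0, 0, 0.1, 0, 0, 0, 1, 0, 0, 0.1, 0, 0, 0, 1, 0, 0, 0, 0, 0, 0, 1]'

```text
time: 9.8
position: [0.4884, -0.1412, 0.1139]
tool_rot: [0.931, 0.366, -0.0, -0.0]
ft_force: [-0.1, 0.3, -3.1]
grip_width: 0.0594
grip_force: 60.0
```

jog_arm --motion '[0, 0, 0.1, 0, 0, 0, 1, 0, 0, 0.1, 0, 0, 0, 1, 0, 0, 0.1, 0, 0, 0, 1, 0, 0, 0.03, 0, 0, 0, 1, 0, 0, 0, 0, 0, 0, 1, 0, 0, 0, 0, 0, 0, 1]'

```text
time: 10.55
position: [0.4888, -0.1414, 0.1012]
tool_rot: [0.931, 0.366, 0.0, 0.0]
ft_force: [-0.2, 0.0, -4.7]
grip_width: 0.0598
grip_force: 60.0
```

jog_arm --motion '[0, 0, 0.04, 0, 0, 0, 1, 0, 0, 0.03, 0, 0, 0, 1, 0, 0, 0, 0, 0, 0, 1, 0, 0, 0, 0, 0, 0, 1]'

```text
time: 11.05
position: [0.4889, -0.1413, 0.1004]
tool_rot: [0.931, 0.366, 0.0, 0.001]
ft_force: [-3.3, 2.3, 12.3]
grip_width: 0.0597
grip_force: 60.0
```

jog_arm --motion '[0, 0, 0, 0, 0, -0.8, 1, 0, 0, 0, 0, 0, -0.8, 1, 0, 0, -0.004, 0, 0, -0.8, 1, 0, 0, -0.004, 0, 0, -0.8, 1, 0, 0, -0.004, 0, 0, -0.8, 1, 0, 0, -0.004, 0, 0, -0.8, 1, 0, 0, 0, 0, 0, 0, 1]' --grip_force 60

```text
time: 11.92
position: [0.4901, -0.1417, 0.1011]
tool_rot: [0.857, 0.516, 0.001, 0.002]
ft_force: [-1.2, 2.2, 9.9]
grip_width: 0.0594
grip_force: 60.0
```

Run:
```python
from h import *
o=robot.get_obs();print(o['moment'],o['ft_force'],o['position'])
im=robot.camera('wrist')[130:430,170:470];s=robot.camera('scene')[170:270,240:340]
cv2.imwrite('pics/w3.png',np.hstack([cv2.resize(im,(400,400)),cv2.resize(s,(400,400))]))
```

```text
[0.24691245 0.09762059 0.02967936] [-1.17772723  2.18453974  9.92617626] [ 0.49006576 -0.14174118  0.10105053]
```

View pics/w3.png

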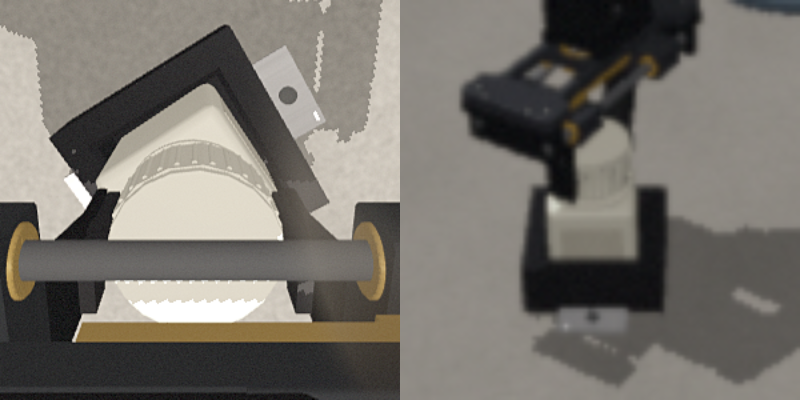

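The wrist view (left) and scene view (right) both show the jar seated in the pocket, turned slightly against its walls. I'll carry on turning.

jog_arm --motion '[0, 0, -0.004, 0, 0, -0.9, 1, 0, 0, -0.004, 0, 0, -0.9, 1, 0, 0, -0.004, 0, 0, -0.9, 1, 0, 0, -0.004, 0, 0, -0.9, 1, 0, 0, -0.004, 0, 0, -0.9, 1, 0, 0, -0.004, 0, 0, -0.9, 1, 0, 0, -0.004, 0, 0, -0.9, 1, 0, 0, -0.004, 0, 0, -0.9, 1]'

```text
time: 13.02
position: [0.4896, -0.1411, 0.1021]
tool_rot: [0.701, 0.713, 0.001, 0.001]
ft_force: [-0.8, 3.7, 10.0]
grip_width: 0.0594
grip_force: 60.0
```

Run:
```python
from h import *
o=robot.get_obs();print(o['moment'],o['ft_force'],o['position'],np.degrees(Ro.from_quat(o['tool_rot']).as_euler('xyz')),o['q'][5])
```

```text
[ 0.47638153  0.07975059 -0.2329499 ] [-0.75666789  3.71885058  9.97702639] [ 0.48962443 -0.1410591   0.10208284] [1.79839586e+02 7.85352831e-03 9.09139445e+01] -0.5182433630826386
```

jog_arm --motion '[0, 0, -0.004, 0, 0, -0.9, 1, 0, 0, -0.004, 0, 0, -0.9, 1, 0, 0, -0.004, 0, 0, -0.9, 1, 0, 0, -0.004, 0, 0, -0.9, 1, 0, 0, 0, 0, 0, -0.9, 1, 0, 0, 0, 0, 0, -0.9, 1, 0, 0, 0, 0, 0, -0.9, 1, 0, 0, 0, 0, 0, -0.5, 1, 0, 0, 0, 0, 0, 0, 1, 0, 0, 0, 0, 0, 0, 1]'

```text
time: 14.28
position: [0.4891, -0.1413, 0.1027]
tool_rot: [0.514, 0.858, 0.0, 0.001]
ft_force: [-1.9, 1.7, 10.8]
grip_width: 0.0597
grip_force: 60.0
```

Run:
```python
from h import *
o=robot.get_obs();print(o['moment'],o['ft_force'],o['position'],np.degrees(Ro.from_quat(o['tool_rot']).as_euler('xyz')),o['q'][5])
```

```text
[ 0.28091144  0.2372368  -0.02544772] [-1.85633433  1.6926354  10.80650476] [ 0.48912088 -0.1413204   0.10269524] [1.79934079e+02 7.77121333e-02 1.18082585e+02] -0.9915669907518802
```

jog_arm --motion '[0, 0, -0.05, 0, 0, 0, 1, 0, 0, -0.05, 0, 0, 0, 1, 0, 0, -0.05, 0, 0, 0, 1, 0, 0, 0, 0, 0, 0, 1]'

```text
time: 14.78
position: [0.4889, -0.1415, 0.107]
tool_rot: [0.514, 0.858, -0.0, 0.0]
ft_force: [0.2, -0.6, -0.1]
grip_width: 0.0598
grip_force: 60.0
```

jog_arm --motion '[0, 0, -0.08, 0, 0, 0, 1, 0, 0, -0.1, 0, 0, 0, 1, 0, 0, -0.2, 0, 0, 0, 1, 0, 0, -0.3, 0, 0, 0, 1, 0, 0, -0.3, 0, 0, 0, 1, 0, 0, -0.2, 0, 0, 0, 1, 0, 0, -0.1, 0, 0, 0, 1, 0, 0, 0, 0, 0, 0, 1, 0, 0, 0, 0, 0, 0, 1, 0, 0, 0, 0, 0, 0, 1]'

```text
time: 16.02
position: [0.4885, -0.1412, 0.1577]
tool_rot: [0.514, 0.858, -0.0, -0.0]
ft_force: [-0.4, -0.5, -0.5]
grip_width: 0.0598
grip_force: 60.0
```

Run:
```python
from h import *
im=robot.camera('wrist')[130:430,170:470];s=robot.camera('scene')[170:270,240:340]
cv2.imwrite('pics/w4.png',np.hstack([cv2.resize(im,(400,400)),cv2.resize(s,(400,400))]))
```

```text
(no output)
```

View pics/w4.png

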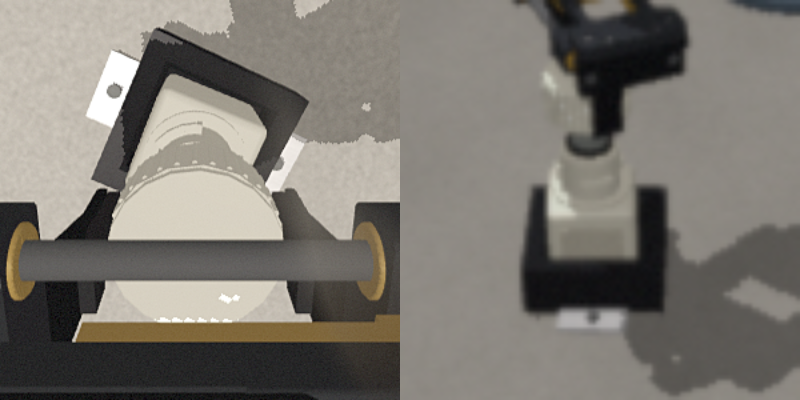

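The views show the cap held level above the mouth and the jar's neck and grey disc uncovered. The jar is still seated in the holder, so I'm handing in.

```bash
python3 -c "
from rig import robot
print(robot.hand_in())"
```

```text
the job is handed in; nothing more can be done
None
```

I handed the job in at about 16 s: the jar sits fully down in the holder, and the unscrewed cap is held level above its mouth, rim about 33 mm clear by my reckoning; the hand-in returned no verdict.

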